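# Turn a cover plate over by way of the stand's edge

## Robot

A 6-joint arm with a two-finger parallel gripper is mounted at the origin on a cart in front of the work surface, level with it; the furniture and walls round the work are solid. World frame = base frame: x ahead of the robot, y to its left, z up, the work surface at z = 0. Lengths are in mm, angles in rad, forces in N, time in s.
With the tool pointing down it reaches from about 300 to 775 mm from the base axis. Payload 14.6 kg.
Tool frame: the origin (TCP) lies at the centre of the arm's flange, where the gripper is bolted on; the fingertips stand 199 mm ahead of it and the grasp point (between the pads) lies 180 mm ahead of it; z points along the fingers, y is the line along which they close (so a half turn about z gives the same grasp; the last joint's range is limited). The gripper opens to 94 mm and grips with 3 to 60 N. Pads are 16 mm wide; open, the fingers measure 119 mm over their backs; the gripper's body (75 mm by 177 mm) begins 78 mm behind the grasp point.
Start: joints at [-1.222, 0.3, 1.521, -0, 1.321, -0.067], TCP at [222.15, -503.131, 404.646] pointing down, gripper open.
Joint ranges: [-3.03, 3.03], [-0.79, 2.21], [0.23, 2.52], [-1.04, 4.18], [0, 3.07], [-2.55, 2.55]. Speed limits (rad/s): [2.22, 2.22, 2.57, 3.14, 3.14, 3.14].

## Interface

Orientations are given as [roll, pitch, yaw] about the fixed x, y, z axes, in that order (R = Rz(yaw) Ry(pitch) Rx(roll)).
In Python, from cell import manip, optics, workorder gives the robot as it stands.
- The arm moves only by the tool step_arm, never from a script. Its argument "increments" is a list that holds one entry, the list of rows, each a list of 7 numbers: the turn, a rotation vector about the tool's x, y, z as a fraction of full scale, then the shift along the tool's x, y, z as a fraction of full scale, then the closure, from -1 (fully open) to 1 (shut). In form: [[[wx, wy, wz, tx, ty, tz, fingers], ...]]. A call has 1 to 5 rows; each row shifts and turns the commanded pose from where the row before left it, along the tool's axes as they then stand; what a row does not reach is not made up. Full scale, the value 1, is 40 mm for a shift and 45 degrees for a turn. A row lasts 1/10 s, in which the tool goes at most 50 mm and 8.59 degrees, less where a joint would pass 70% of its speed; a pose out of reach is approached as far as the arm can. A call with a number of a shift or a turn outside -1 to 1 is refused whole. A call with a gripper value outside its range is refused whole. The fingers move at their own pace and stop on an object; "newtons" is the grip in N (left out, the last holds). Time passes only in rows, so rows that do not move let the fingers close. It gives the time, the measured TCP pose, the force, the opening and the grip force at its end, in the units of the state.
- manip.read_state(): the state, without advancing time (a new reading comes with each control period).
- optics.camera(name): name is "scene" or "side" or "wrist"; returns a dict with "frame" (384x512x3 uint8, red, green, blue), "range_z" (384x512 float32, mm along the optical axis (not along the pixel's ray), 0 where there is no reading), "mtx" (3x3 intrinsics, pixels), "distortion" ([k1, k2, p1, p2, k3] as OpenCV has them; the pictures are not rectified), "cam_to_world" (4x4, takes a point from camera to world coordinates). Camera axes: x right, y down, z forward; pixel columns grow to the right and rows downward; lengths in mm; the calibration is good to about 2 mm. A picture is of the moment at which its call begins.
- workorder.sign_off(): hands the job in; it is judged then, once.
The state is a dict: "clock": time; "joints": joint angles; "qd": joint speeds; "effort": joint torques, N m; "eef_pos": TCP position; "eef_rot": TCP orientation; "wrist_force": force on the tool from outside, world axes, zero at the start; "moment": the same for the moment, N m; "finger_gap": finger opening in mm; "finger_force": force on a finger pad.
Only numpy, scipy, OpenCV 4.12 (cv2) and the standard library are available. Lean on these libraries where they do the work, as an engineer would, in place of code of your own. Each camera call takes 0.05 s, during which the arm holds its last target. There are 200 camera calls.

## Task

The square cover plate lies flat on the low stand with its black sealing ring underneath; it is too wide to grip across. Slide it partly out over the stand's left edge so that you can get under it, then turn it over and leave it lying flat and wholly on top of the stand, sealing ring up, without dropping it off the stand. Leave the round blank, the strip plate and the marker alone.

Things in the scene. Friction and masses are not known exactly. Their poses are not given: they have to be found in the camera images.
- cover_plate: Loose square bare-steel plate, 110 x 110 x 6 mm, about 0.2 kg, flat faces, a dark dot near each corner. One face has a flush flat black sealing ring, 74 mm across. Origin: centre of the ring face; x, y along the sides; z from ring face to plain face: up at the start (ring underneath), down once turned over (origin then 6 mm above the stand top). It starts on the stand, not overhanging.
- stand: Fixed dark-steel bridge: top 160 (x) x 240 (y) mm, 10 mm thick, no rim, upper face 80 mm above the worktop, on upright panels along front and back that end 30 mm short of the left and right edges (open beneath at both ends). Origin: centre of footprint at worktop height; x away from the robot, y left, z up; left edge at y = +120 mm in its frame.
- round_blank: Bystander: round bare-steel disc, 86 mm diameter, 6 mm thick, six dark dots round its rim, lying on the worktop left of the stand. Origin: centre of its underside.
- strip_plate: Bystander: rectangular bare-steel plate, 50 x 90 mm, 6 mm thick, two dark dots, lying on the worktop left of the stand. Origin: centre of its underside.
- marker: Bystander: marker pen, 17 x 136 x 18 mm, black and white, lying on the worktop right of the stand. Origin: centre of its underside.
Mind the look-alikes: they are no part of the job. Leave any orange look-alike of the cover_plate alone.

How it is judged:
By the outcome, as a careful person would: the job done as asked, in the order asked, and still so for the second after the job is handed in, with the robot touching nothing.
It also fails if it takes over 61 s, if anything falls off the work surface, if the arm or the gripper's body presses on something with over 40 N, if the wrist force passes 120 N, or if a joint passes its speed limit or range.

## Working session

There is one attempt and no reset: what is moved stays moved. The work goes in short steps, Python scripts to look and compute and a tool call to move; the robot and the scene stay as the last step left them, time stands still between calls to the robot, and variables do not carry over. Pictures are saved under pics/ and viewed, at most 10 in all, crops included, and the job is handed in when it is done.

Besides the shell and the picture viewer there is one more tool, called after "Call:" by a JSON object that holds its "api" and its "payload", one argument or row to a line. step_arm: Moves the arm, as the interface text tells. Its arguments: {"type":"object","properties":{"increments":{"type":"array","items":{"type":"array","items":{"type":"array","items":{"type":"number"}}}},"newtons":{"type":"number"}},"required":["increments"]}

```bash
ls; mkdir -p pics; python3 - <<'E'
from cell import manip, optics, workorder
import cv2,numpy as np
print(manip.read_state())
a=optics.camera("scene");b=optics.camera("side")
for n,c in(("scene",a),("side",b)):
    cv2.imwrite(f"pics/{n}0.png",c["frame"][:,:,::-1]); np.savez(f"{n}0.npz",**c)
    print(n,c["mtx"],c["distortion"],c["cam_to_world"])
E
```

```text
pics
{'clock': 0.0, 'joints': array([-1.22161253e+00,  3.00474228e-01,  1.52156864e+00,  3.64550217e-05,
        1.32069969e+00, -6.66346434e-02]), 'qd': array([ 2.60866809e-04,  4.39686632e-05,  9.88354472e-05, -3.74752196e-04,
       -6.10377831e-04, -1.52518319e-03]), 'effort': array([ 1.56609127e-03, -5.31807196e+01, -3.52736557e+01,  7.09055574e-02,
        2.44342204e-02, -5.22872779e-05]), 'eef_pos': array([ 222.13851205, -503.11268853,  404.08974671]), 'eef_rot': array([-3.14044765e+00, -1.11798950e-04,  4.15809334e-01]), 'wrist_force': array([1.27267794, 0.17238082, 0.65495079]), 'moment': array([-0.01249275, -0.05325031, -0.05446437]), 'finger_force': 0.0, 'finger_gap': 94.28584568788358}
scene [[406.90013797   0.         259.10873679]
 [  0.         406.90013797 192.81248514]
 [  0.           0.           1.        ]] [-0.11961924  0.          0.          0.          0.        ] [[-6.55727415e-01 -3.09338889e-01  6.88716930e-01 -2.61855195e+02]
 [-7.54986971e-01  2.73529648e-01 -5.95966614e-01  7.61716783e+02]
 [-4.02884933e-03 -9.10763956e-01 -4.12907720e-01  5.76898448e+02]
 [ 0.00000000e+00  0.00000000e+00  0.00000000e+00  1.00000000e+00]]
side [[483.23135136   0.         261.99769562]
 [  0.         483.23135136 200.93039485]
 [  0.           0.           1.        ]] [0.01156382 0.         0.         0.         0.        ] [[ 8.49844945e-01 -4.53268589e-01  2.68907335e-01  1.55375902e+02]
 [-5.27014944e-01 -7.26675122e-01  4.40679607e-01 -5.58402914e+02]
 [-4.33795282e-03 -5.16227521e-01 -8.56440499e-01  1.30359492e+03]
 [ 0.00000000e+00  0.00000000e+00  0.00000000e+00  1.00000000e+00]]
```

View pics/scene0.png

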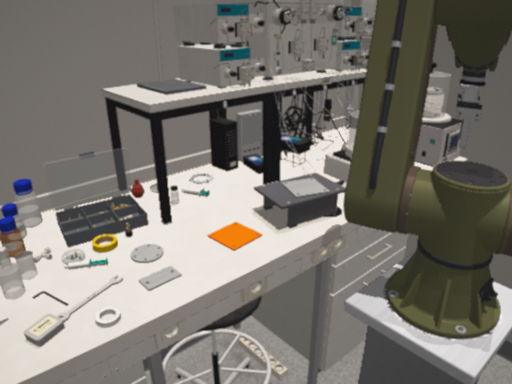

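View pics/side0.png

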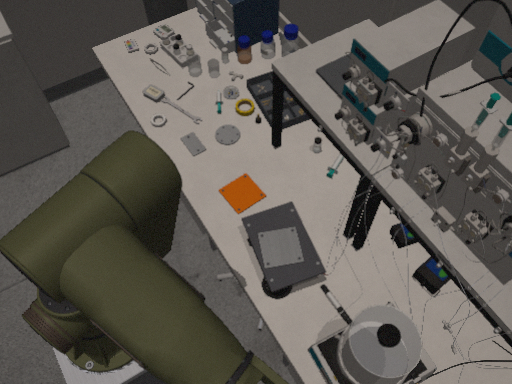

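The scene picture shows the stand at about (300,198), with the orange look-alike on the worktop in front of its left edge (235,235). In the side picture the stand corners are about (242,215), (292,203), (324,270) and (272,292). The steel plate on top spans (258,236) to (302,260), the orange plate is at (242,192), and a shelf hangs over the back.

```bash
cat > h.py <<'E'
import numpy as np,cv2
from scipy.spatial.transform import Rotation as R
def cloud(c):
    z=c["range_z"];h,w=z.shape
    u,v=np.meshgrid(np.arange(w),np.arange(h))
    n=cv2.undistortPoints(np.stack([u,v],-1).reshape(-1,1,2).astype(np.float64),c["mtx"],c["distortion"]).reshape(h,w,2)
    p=np.concatenate([n*z[...,None],z[...,None]],-1)
    T=c["cam_to_world"]
    P=p@T[:3,:3].T+T[:3,3]; P[z==0]=np.nan
    return P
E
python3 - <<'E'
from h import *
for n,roi in(("side",(230,195,335,300)),("scene",(245,165,345,225))):
    c=dict(np.load(n+"0.npz"));P=cloud(c);x0,y0,x1,y1=roi
    p=P[y0:y1,x0:x1].reshape(-1,3);f=c["frame"][y0:y1,x0:x1].reshape(-1,3).astype(int)
    g=f.mean(1)
    top=(p[:,2]>70)&(p[:,2]<100)
    print(n,top.sum(),np.histogram(p[top,2],bins=np.arange(70,101,2)),np.percentile(g[top],[5,25,50,75,95]))
    r=cv2.minAreaRect(p[top][:,:2].astype(np.float32));print("stand",r,cv2.boxPoints(r))
    for thr in(90,110,):
        m=(top&(g>thr)).reshape(y1-y0,x1-x0).astype(np.uint8)
        k,l,s,_=cv2.connectedComponentsWithStats(m);i=1+np.argmax(s[1:,4])
        q=p[l.ravel()==i];r=cv2.minAreaRect(q[:,:2].astype(np.float32));print("plate",thr,r,np.median(q[:,2]),cv2.boxPoints(r))
c=dict(np.load("side0.npz"));P=cloud(c)
for u,v in((242,192),(228,134),(193,144),(340,305),(277,110),(283,60),(375,200)): print((u,v),P[v,u].round())
im=cv2.resize(c["frame"][180:310,215:345],None,fx=4.5,fy=4.5,interpolation=cv2.INTER_CUBIC);cv2.imwrite("pics/crop.png",im[:,:,::-1])
E
```

```text
side 4525 (array([ 12,  28, 135, 404, 817, 920, 792, 592, 465, 258,  86,  15,   0,
         0,   1]), array([ 70,  72,  74,  76,  78,  80,  82,  84,  86,  88,  90,  92,  94,
        96,  98, 100])) [ 57.66666667  61.33333333  63.66666667 107.         112.33333333]
stand ((525.9077758789062, -80.67295837402344), (248.47532653808594, 188.8091278076172), 79.40694427490234) [[ 410.2732   -185.43872 ]
 [ 595.8646   -220.14792 ]
 [ 641.54236    24.092804]
 [ 455.95093    58.802002]]
plate 90 ((502.814208984375, -84.13687133789062), (110.88987731933594, 111.26757049560547), 69.05394744873047) 86.26404876149331 [[ 431.0359   -116.02941 ]
 [ 534.9506   -155.80634 ]
 [ 574.5925    -52.24433 ]
 [ 470.6778    -12.467407]]
plate 110 ((474.28387451171875, -80.77166748046875), (92.16329956054688, 50.19532012939453), 69.15865325927734) 86.23425612003359 [[ 434.43338  -114.908875]
 [ 481.3444   -132.76744 ]
 [ 514.1344    -46.63446 ]
 [ 467.22336   -28.775894]]
scene 1940 (array([ 24,  67,  67,  73, 370, 699,  97, 198, 311,  29,   2,   0,   2,
         1,   0]), array([ 70,  72,  74,  76,  78,  80,  
[... 325 characters left out ...]
6.75787     58.64215  ]]
plate 90 ((524.507080078125, -78.057861328125), (242.6732940673828, 179.59226989746094), 79.09723663330078) 81.13687393671097 [[ 413.38184  -180.22003 ]
 [ 589.7324   -214.18863 ]
 [ 635.6323     24.10431 ]
 [ 459.28174    58.072906]]
plate 110 ((525.4888916015625, -118.71138763427734), (165.44100952148438, 177.2106170654297), 71.06101989746094) 85.86399016797077 [[ 414.8324   -168.19598 ]
 [ 582.4497   -225.71162 ]
 [ 636.1454    -69.22679 ]
 [ 468.52808   -11.711151]]
(242, 192) [525. 168.  10.]
(228, 134) [605. 398.   6.]
(193, 144) [483. 422.   7.]
(340, 305) [ 568. -292.    8.]
(277, 110) [713. 264. 190.]
(283, 60) [741. 283. 359.]
(375, 200) [ 712. -179.  285.]
```

View pics/crop.png

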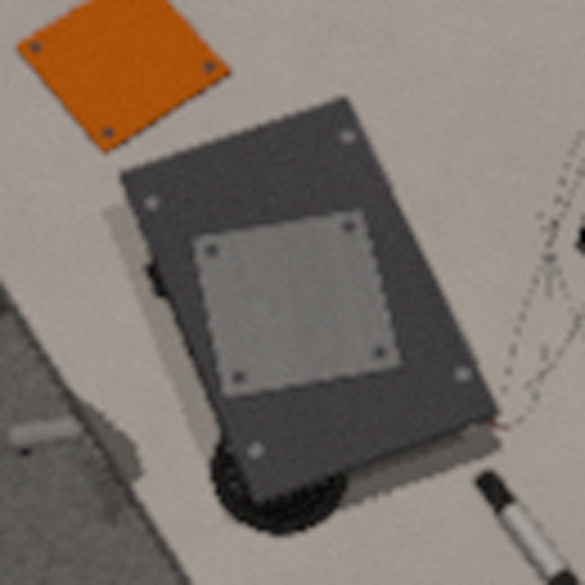

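Crop: the stand corners are at about (122,175), (347,97), (497,412) and (255,500). The plate corners are at (193,240), (360,211), (400,362) and (225,397), plain side up. Next I intersect these rays with the known heights.

```bash
cat >> h.py <<'E'
def ray(c,uv,z):
    uv=np.array(uv,float).reshape(-1,1,2)
    n=cv2.undistortPoints(uv,c["mtx"],c["distortion"]).reshape(-1,2)
    T=c["cam_to_world"];d=np.c_[n,np.ones(len(n))]@T[:3,:3].T
    return T[:3,3]+d*((z-T[2,3])/d[:,2])[:,None]
def rect(p):
    p=p[:,:2];print("c",p.mean(0).round(1),"sides",np.linalg.norm(np.roll(p,-1,0)-p,axis=1).round(1),"ang",[round(float(np.degrees(np.arctan2(*(np.roll(p,-1,0)-p)[i][::-1]))),1) for i in range(4)]);print(p.round(1).tolist())
E
python3 - <<'E'
from h import *
c=dict(np.load("side0.npz"))
k=lambda q:[(215+(u+.5)/4.5-.5,180+(v+.5)/4.5-.5) for u,v in q]
rect(ray(c,k([(122,175),(347,97),(497,412),(255,500)]),80))
rect(ray(c,k([(193,240),(360,211),(400,362),(225,397)]),86))
rect(ray(c,k([(17,45),(107,152),(231,72),(140,-35)]),6))
E
```

```text
c [513.3 -77.9] sides [157.6 237.3 156.7 234.8] ang [-10.1, -101.2, 168.9, 79.0]
[[458.5, 51.8], [613.7, 24.0], [567.5, -208.7], [413.6, -178.6]]
c [502.3 -84.2] sides [107.6 106.  109.  108.2] ang [-20.9, -110.5, 160.3, 68.7]
[[471.2, -15.0], [571.7, -53.4], [534.5, -152.7], [431.9, -115.9]]
c [526.1 169.7] sides [109.2 106.9 112.2 109.6] ang [-84.7, 5.2, 93.9, -173.3]
[[467.2, 218.4], [477.3, 109.7], [583.7, 119.3], [576.1, 231.2]]
```

```bash
cat >> h.py <<'E'
def plan(p1,R1,n,g,st=None,R0=None,p0=None):
    "rows from current (or given) pose to p1,R1 in n rows, printed in fives"
    if st is not None: p0=st["eef_pos"];R0=R.from_euler("xyz",st["eef_rot"])
    rv=(R0.inv()*R1).as_rotvec();out=[]
    for i in range(n):
        Ri=R0*R.from_rotvec(rv*i/n)
        out.append(np.r_[rv/n/np.radians(45),Ri.inv().apply((np.array(p1)-p0)/n)/40,g].round(3).tolist())
    for i in range(0,n,5): print([out[i:i+5]])
def show(st): print(st["clock"],"p",st["eef_pos"].round(1),"rpy",np.degrees(st["eef_rot"]).round(1),"q",st["joints"].round(3),"F",st["wrist_force"].round(1),"gap",round(st["finger_gap"],1),st["finger_force"])
S0=np.array([513.3,-77.9]);ux=np.array([.982,-.189]);uy=np.array([.189,.982])
def stand(x,y): return S0+x*ux+y*uy
def tostand(p): d=np.array(p[:2])-S0;return d@ux,d@uy
E
python3 - <<'E'
from h import *
from cell import manip
c=dict(np.load("side0.npz"));P=cloud(c)
for r in (P[290:384:12,340:430:12]): print(r.round().astype(int,casting='unsafe').tolist())
st=manip.read_state();show(st)
plan([*stand(-10,-95),400],R.from_euler("xyz",[180,0,79.1],degrees=True),11,-.3,st)
E
```

```text
[[597, -254, -1], [628, -271, -6], [654, -291, 2], [682, -309, 2], [644, -355, 160], [741, -344, -1], [771, -362, -2], [798, -380, 1]]
[[575, -284, 3], [605, -300, -3], [633, -318, -1], [661, -336, -1], [661, -365, 70], [719, -371, -2], [746, -389, 1], [778, -405, -8]]
[[553, -312, 9], [583, -329, 3], [525, -386, 248], [548, -400, 245], [570, -414, 248], [593, -428, 247], [724, -415, 0], [753, -432, -4]]
[[534, -338, 3], [486, -393, 247], [508, -407, 248], [531, -421, 247], [538, -440, 288], [577, -449, 243], [600, -462, 243], [729, -458, -1]]
[[485, -381, 113], [470, -414, 247], [492, -428, 246], [513, -442, 250], [521, -460, 289], [544, -472, 284], [581, -483, 246], [708, -482, -2]]
[[464, -405, 124], [456, -434, 242], [476, -448, 247], [499, -462, 244], [521, -475, 244], [542, -489, 245], [564, -502, 245], [653, -509, 80]]
[[449, -427, 117], [451, -450, 203], [461, -468, 245], [483, -481, 244], [504, -495, 247], [525, -508, 247], [547, -522, 248], [632, -531, 84]]
[[438, -447, 97], [452, -466, 139], [456, -485, 208], [467, -501, 247], [488, -514, 247], [511, -527, 243], [579, -538, 110], [615, -553, 79]]
0.1 p [ 222.1 -503.1  404.1] rpy [-179.9   -0.    23.8] q [-1.222  0.3    1.522 -0.     1.321 -0.067] F [ 0.6 -0.3 -0.1] gap 94.1 0.0
[[[-0.0, -0.0, -0.112, 0.854, -0.452, 0.01, -0.3], [-0.0, -0.0, -0.112, 0.89, -0.376, 0.01, -0.3], [-0.0, -0.0, -0.112, 0.92, -0.296, 0.01, -0.3], [-0.0, -0.0, -0.112, 0.942, -0.215, 0.01, -0.3], [-0.0, -0.0, -0.112, 0.957, -0.131, 0.01, -0.3]]]
[[[-0.0, -0.0, -0.112, 0.965, -0.047, 0.01, -0.3], [-0.0, -0.0, -0.112, 0.966, 0.038, 0.01, -0.3], [-0.0, -0.0, -0.112, 0.959, 0.122, 0.01, -0.3], [-0.0, -0.0, -0.112, 0.944, 0.206, 0.009, -0.3], [-0.0, -0.0, -0.112, 0.923, 0.288, 0.009, -0.3]]]
[[[-0.0, -0.0, -0.112, 0.894, 0.367, 0.009, -0.3]]]
```

Call:
{"api": "step_arm", "payload": {
  "increments": [
    [[0,0,-0.112,0.854,-0.452,0.0,-0.3],[0,0,-0.112,0.89,-0.376,0.0,-0.3],[0,0,-0.112,0.92,-0.296,0.0,-0.3],[0,0,-0.112,0.942,-0.215,0.0,-0.3],[0,0,-0.112,0.957,-0.131,0.0,-0.3]]
  ],
  "newtons": 20
}}

```text
clock: 0.6
eef_pos: [342.4, -350.0, 404.5]
eef_rot: [-3.141, -0.0, 0.859]
wrist_force: [-0.5, 0.6, 0.4]
finger_gap: 61.9
finger_force: 0.0
```

Call:
{"api": "step_arm", "payload": {
  "increments": [
    [[0,0,-0.112,0.965,-0.047,0,-0.3],[0,0,-0.112,0.966,0.038,0,-0.3],[0,0,-0.112,0.959,0.122,0,-0.3],[0,0,-0.112,0.944,0.206,0,-0.3],[0,0,-0.112,0.923,0.288,0,-0.3]]
  ]
}}

```text
clock: 1.1
eef_pos: [461.9, -197.9, 404.5]
eef_rot: [-3.141, -0.0, 1.299]
wrist_force: [0.2, 0.3, 1.3]
finger_gap: 61.3
finger_force: 0.0
```

Call:
{"api": "step_arm", "payload": {
  "increments": [
    [[0,0,-0.112,0.894,0.367,0,-0.3],[0,0,0,0,0,0.9,-0.3],[0,0,0,0,0,0.9,-0.3],[0,0,0,0,0,0,-0.3],[0,0,0,0,0,0,-0.3]]
  ]
}}

```text
clock: 1.6
eef_pos: [485.2, -169.2, 333.3]
eef_rot: [-3.141, -0.0, 1.383]
wrist_force: [0.7, -0.3, 0.7]
finger_gap: 61.2
finger_force: 0.0
```

Call:
{"api": "step_arm", "payload": {
  "increments": [
    [[0,0,0,0,0,0.8,-0.3],[0,0,0,0,0,0.48,-0.3],[0,0,0,0,0,0,-0.3]]
  ]
}}

```text
clock: 1.9
eef_pos: [485.0, -169.2, 281.4]
eef_rot: [-3.14, -0.0, 1.383]
wrist_force: [0.6, -0.2, 0.1]
finger_gap: 60.5
finger_force: 0.0
```

Call:
{"api": "step_arm", "payload": {
  "increments": [
    [[0,0,0,0.25,0,0,-0.3],[0,0,0,0.3,0,0,-0.3],[0,0,0,0.3,0,0,-0.3],[0,0,0,0.3,0,0,-0.3],[0,0,0,0.3,0,0,-0.3]]
  ]
}}

```text
clock: 2.4
eef_pos: [496.1, -110.7, 282.0]
eef_rot: [3.141, 0.0, 1.384]
wrist_force: [-0.3, -1.6, 0.8]
finger_gap: 60.9
finger_force: 1.0
```

```bash
python3 - <<'E'
from h import *
from cell import manip,optics
show(manip.read_state())
c=optics.camera("side");np.savez("side1.npz",**c)
im=cv2.resize(c["frame"][150:300,195:345],None,fx=4,fy=4,interpolation=cv2.INTER_CUBIC);cv2.imwrite("pics/crop1.png",im[:,:,::-1])
E
```

```text
2.4 p [ 496.1 -110.7  282. ] rpy [180.    0.   79.3] q [-0.292  0.349  1.765 -0.     1.027 -0.105] F [-0.3 -1.6  0.8] gap 60.9 1.0474055260419846
```

View pics/crop1.png

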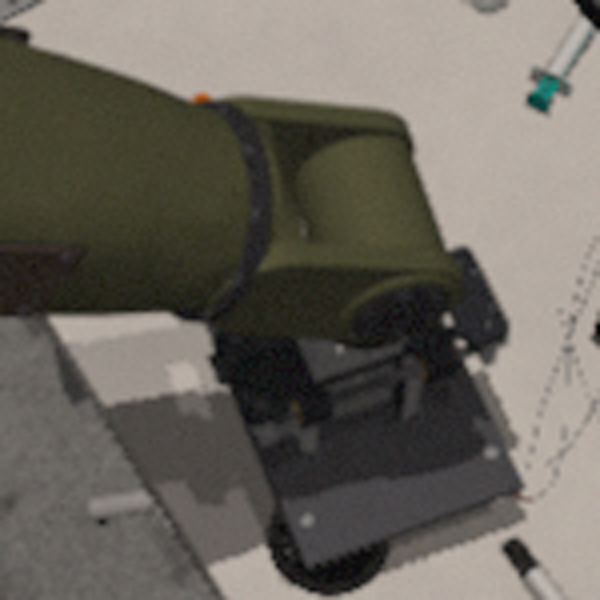

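The crop shows both fingers against the plate's right side and the plate sliding ahead of them. It also confirms that the long side of the gripper's body lies along its closing axis. I continue the push, then back off and look.

Call:
{"api": "step_arm", "payload": {
  "increments": [
    [[0,0,0,0.3,0,0,-0.3],[0,0,0,0.3,0,0,-0.3],[0,0,0,0.3,0,0,-0.3],[0,0,0,0.3,0,0,-0.3],[0,0,0,0.3,0,0,-0.3]]
  ]
}}

```text
clock: 2.95
eef_pos: [507.2, -52.0, 281.4]
eef_rot: [-3.141, -0.0, 1.383]
wrist_force: [-0.4, -2.1, 1.1]
finger_gap: 61.0
finger_force: 1.1
```

Call:
{"api": "step_arm", "payload": {
  "increments": [
    [[0,0,0,0.2,0,0,-0.3],[0,0,0,0.1,0,0,-0.3],[0,0,0,0,0,0,-0.3],[0,0,0,-0.2,0,0,-0.3],[0,0,0,-0.3,0,-0.3,-0.3]]
  ]
}}

```text
clock: 3.45
eef_pos: [505.1, -61.5, 292.6]
eef_rot: [-3.139, -0.0, 1.384]
wrist_force: [0.3, -0.7, 0.1]
finger_gap: 61.1
finger_force: 0.0
```

Call:
{"api": "step_arm", "payload": {
  "increments": [
    [[0,0,0,-0.5,0,-0.9,-0.3],[0,0,0,-0.8,0,-0.9,-0.3],[0,0,0,-0.9,0,-0.9,-0.3],[0,0,0,-0.9,0,-0.9,-0.3],[0,0,0,-0.5,0,-0.6,-0.3]]
  ]
}}

```text
clock: 3.95
eef_pos: [477.3, -204.0, 463.7]
eef_rot: [3.139, 0.001, 1.381]
wrist_force: [-0.1, 0.5, 0.2]
finger_gap: 60.8
finger_force: 0.0
```

```bash
python3 - <<'E'
from h import *
from cell import manip,optics
show(manip.read_state())
c=optics.camera("scene");np.savez("scene2.npz",**c)
im=cv2.resize(c["frame"][150:260,200:350],None,fx=5,fy=5,interpolation=cv2.INTER_CUBIC);cv2.imwrite("pics/crop2.png",im[:,:,::-1])
c=optics.camera("side");np.savez("side2.npz",**c)
E
```

```text
3.95 p [ 477.3 -204.   463.7] rpy [1.798e+02 1.000e-01 7.910e+01] q [-0.475  0.19   1.52  -0.     1.428 -0.285] F [-0.1  0.5  0.2] gap 60.8 0.0
```

View pics/crop2.png

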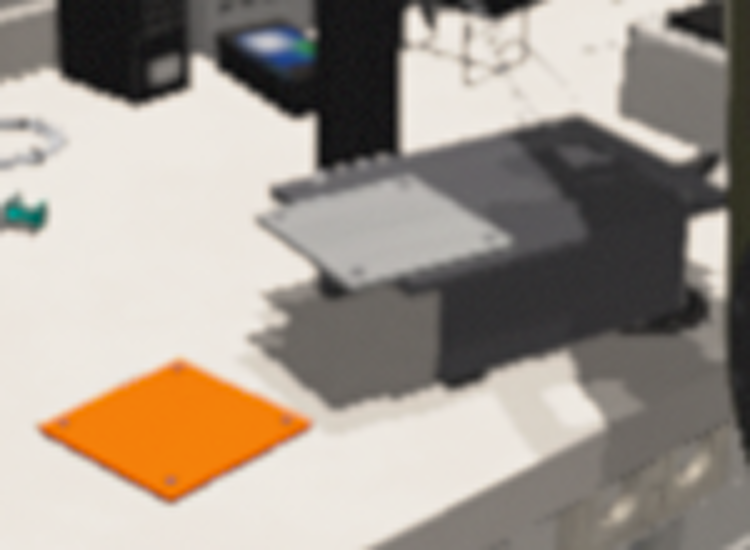

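The crop shows the plate overhanging the left edge, with corners at about (256,219), (350,290), (512,240) and (418,176). The orange plate has not moved.

```bash
python3 - <<'E'
from h import *
from scipy.optimize import least_squares
c=dict(np.load("scene2.npz"))
k=[(200+(u+.5)/5-.5,150+(v+.5)/5-.5) for u,v in [(256,219),(350,290),(512,240),(418,176)]]
p=ray(c,k,86);rect(p);print([np.round(tostand(q),1) for q in p],tostand(p.mean(0)))
c=dict(np.load("side2.npz"));P=cloud(c);g=c["frame"].astype(int)
m=((P[...,2]>74)&(P[...,2]<98)&(g.mean(-1)>88)&(np.ptp(g,axis=2)<30)&(P[...,0]>420)&(P[...,0]<640)&(P[...,1]>-120)&(P[...,1]<130)).astype(np.uint8)
n,l,s,_=cv2.connectedComponentsWithStats(m);i=1+np.argmax(s[1:,4])
q=P[l==i];r=cv2.minAreaRect(q[:,:2].astype(np.float32));print(s[i],r,tostand(r[0]))
# kinematics: r=a1+L2 sin q2+L3 sin(q2+q3)+o cos(q2+q3), tool down
D=[(.3005,1.5216,550.0,404.1),(.349,1.765,np.hypot(496.1,110.7),282.0),(.19,1.52,np.hypot(477.3,204),463.7)]
def f(x):
    a1,L2,L3,o,H=x;e=[]
    for a,b,r,z in D:
        s=a+b;e+=[a1+L2*np.sin(a)+L3*np.sin(s)+o*np.cos(s)-r,H+L2*np.cos(a)+L3*np.cos(s)-o*np.sin(s)-z]
    return np.r_[e,(x-[50,400,400,0,200])*1e-3]
print(least_squares(f,[50,400,400,0,200]).x)
E
```

```text
c [509.7  28. ] sides [107.  113.  104.7 116.1] ang [168.5, -97.1, -13.3, 81.6]
[[569.9, 74.0], [465.0, 95.4], [451.1, -16.7], [553.0, -40.8]]
[array([ 26.8, 159.9]), array([-80.2, 161.1]), array([-72.7,  48.3]), array([31.9, 43.9])] (np.float64(-23.529125595629306), np.float64(103.31261129731129))
[249 230  12   8  63] ((463.9228210449219, -8.766958236694336), (25.421796798706055, 28.140277862548828), 81.81360626220703) (np.float64(-61.55453462715144), np.float64(58.556360189056406))
[  1.9273909  420.18415293 447.61884656  39.6583558  152.46299641]
```

Call:
{"api": "step_arm", "payload": {
  "increments": [
    [[0,0,0,0.98,-0.06,0,-0.3],[0,0,0,0.98,-0.06,0,-0.3],[0,0,0,0.98,-0.06,0,-0.3],[0,0,0,0.98,-0.06,0,-0.3],[0,0,0,0.98,-0.06,0,-0.3]]
  ]
}}

```text
clock: 4.55
eef_pos: [503.3, -4.9, 459.8]
eef_rot: [-3.141, -0.0, 1.383]
wrist_force: [0.7, -0.3, -0.2]
finger_gap: 61.4
finger_force: 0.0
```

Call:
{"api": "step_arm", "payload": {
  "increments": [
    [[0,0,0,0.98,-0.06,0,-0.3],[0,0,0,0.98,-0.06,0,-0.3],[0,0,0,0.98,-0.06,0,-0.3],[0,0,0,0.98,-0.06,0,-0.3],[0,0,0,0.98,-0.06,0,-0.3]]
  ]
}}

```text
clock: 5.05
eef_pos: [528.1, 189.9, 459.7]
eef_rot: [-3.141, 0.0, 1.383]
wrist_force: [0.9, 0.4, -0.5]
finger_gap: 61.1
finger_force: 0.0
```

Call:
{"api": "step_arm", "payload": {
  "increments": [
    [[0,0,0,0.98,-0.06,0,-0.3],[0,0,0,0.98,-0.06,0,-0.3],[0,0,0,0.98,-0.06,0,-0.3],[0,0,0,0,0,0,-0.3]]
  ]
}}

```text
clock: 5.45
eef_pos: [542.8, 308.8, 458.7]
eef_rot: [-3.14, 0.001, 1.387]
wrist_force: [-0.2, -0.9, -0.4]
finger_gap: 61.2
finger_force: 0.0
```

```bash
python3 -c "
from h import *
from cell import manip
show(manip.read_state())"
```

```text
5.45 p [542.8 308.8 458.7] rpy [-179.9    0.    79.5] q [4.580e-01 4.400e-01 1.208e+00 1.000e-03 1.496e+00 6.420e-01] F [-0.2 -0.9 -0.4] gap 61.2 0.0
```

Call:
{"api": "step_arm", "payload": {
  "increments": [
    [[0,-0.18,0,0,0,0,-0.3],[0,-0.18,0,0,0,0,-0.3],[0,0,0,0,0,0,-0.3]]
  ]
}}

```text
clock: 5.75
eef_pos: [543.3, 305.1, 459.5]
eef_rot: [-3.14, 0.286, 1.384]
wrist_force: [1.0, -0.3, -0.2]
finger_gap: 60.9
finger_force: 0.0
```

```bash
python3 -c "
from h import *
from cell import manip
show(manip.read_state())"
```

```text
5.75 p [543.3 305.1 459.5] rpy [-179.9   16.4   79.3] q [ 0.478  0.469  1.171 -0.224  1.68   0.661] F [ 1.  -0.3 -0.2] gap 60.9 0.0
```

```bash
cat > kin.py <<'E'
from h import *
from scipy.optimize import least_squares
def fk(q,x):
    a1,L2,L3,o,H,d6,c6=x
    Q=R.from_euler("Z",q[0]);A=R.from_euler("Y",q[1]);B=A*R.from_euler("Y",q[2])
    W=Q*B*R.from_euler("ZYZ",[q[3],q[4],q[5]+c6])
    w=Q.apply(np.array([a1,0,H])+A.apply([0,0,L2])+B.apply([o,0,L3]))
    return w+W.apply([0,0,d6]),W
D=[([-1.2216,.3005,1.5216,0,1.3207,-.0666],[222.1,-503.1,404.3],[-180,0,23.8]),
([-.292,.349,1.765,0,1.027,-.105],[496.1,-110.7,282],[180,0,79.3]),
([-.475,.19,1.52,0,1.428,-.285],[477.3,-204,463.7],[179.8,.1,79.1]),
([.458,.44,1.208,.001,1.496,.642],[542.8,308.8,458.7],[-179.9,0,79.5]),
([.478,.469,1.171,-.224,1.68,.661],[543.3,305.1,459.5],[-179.9,16.4,79.3])]
def fit(D=D):
    f=lambda x:np.concatenate([np.r_[fk(q,x)[0]-p,300*(R.from_euler("xyz",e,degrees=True).inv()*fk(q,x)[1]).as_rotvec()] for q,p,e in D]+[(x-np.array([0,420,420,30,260,100,1.5]))*1e-3])
    s=least_squares(f,[0,420,420,30,260,100,1.5]);return s.x,np.abs(s.fun).max()
lo=np.array([-3.03,-.79,.23,-1.04,0,-2.55]);hi=np.array([3.03,2.21,2.52,4.18,3.07,2.55])
def ik(p,Rt,x,q0):
    f=lambda q:np.r_[(fk(q,x)[0]-p)/100,(Rt.inv()*fk(q,x)[1]).as_rotvec()]
    b=None
    for s in (q0,q0+[0,.3,.3,-.5,.2,-1.2],q0+[0,.3,.3,-.5,.2,1.2],q0+[0,.5,.5,2,0,-2]):
        r=least_squares(f,np.clip(s,lo+.01,hi-.01),bounds=(lo,hi))
        if b is None or r.cost<b.cost:b=r
    return b.x,b.cost
def pose(a,az,g,flip=0):
    "tool dips a deg below level, points to azimuth az; grasp point g; tool y up (flip: down)"
    a,az=np.radians([a,az]);z=np.array([np.cos(a)*np.cos(az),np.cos(a)*np.sin(az),-np.sin(a)])
    y=np.array([0,0,1.])-z*z[2];y/=np.linalg.norm(y);y=-y if flip else y
    return np.array(g)-180*z,R.from_matrix(np.c_[np.cross(y,z),y,z])
E
python3 - <<'E'
from kin import *
x,e=fit();print(x.round(2),e)
q0=np.array([.478,.469,1.171,-.3,1.68,.661])
g=[*stand(-23.5,144),83]
for az in (-145,-130,-115,-101,-90,-70):
  for a in(15,25,35):
    for fl in(0,1):
        q,c=ik(*pose(a,az,g,fl),x,q0);print(az,a,fl,q.round(2),"OK" if c<1e-5 else round(c,4))
E
```

```text
[ 11.38 373.45 445.38  24.8  125.29 -57.17   1.57] 37.931731128766955
-145 15 0 [ 0.21  0.79  1.37 -0.6   2.21  2.55] 0.0104
-145 15 1 [ 0.22  0.79  1.38 -0.48  2.2  -0.4 ] OK
-145 25 0 [ 0.2   0.74  1.4  -0.53  2.07  2.55] 0.0165
-145 25 1 [ 0.21  0.74  1.41 -0.41  2.06 -0.37] OK
-145 35 0 [ 0.2   0.69  1.44 -0.45  1.92  2.55] 0.022
-145 35 1 [ 0.21  0.69  1.44 -0.35  1.91 -0.36] OK
-130 15 0 [ 0.26  0.76  1.44 -0.71  2.08  2.55] 0.0003
-130 15 1 [ 0.26  0.76  1.44 -0.69  2.08 -0.56] OK
-130 25 0 [ 0.25  0.71  1.46 -0.63  1.95  2.55] 0.0011
-130 25 1 [ 0.25  0.71  1.46 -0.6   1.95 -0.54] OK
-130 35 0 [ 0.24  0.66  1.49 -0.54  1.81  2.55] 0.0017
-130 35 1 [ 0.24  0.66  1.49 -0.52  1.81 -0.53] OK
-115 15 0 [ 0.3   0.72  1.51 -0.87  1.93  2.46] OK
-115 15 1 [ 0.3   0.72  1.51 -0.87  1.93 -0.68] OK
-115 25 0 [ 0.29  0.67  1.53 -0.77  1.81  2.47] OK
-115 25 1 [ 0.29  0.67  1.53 -0.77  1.81 -0.67] OK
-115 35 0 [ 0.28  0.63  1.55 -0.67  1.68  2.47] OK
-115 35 1 [ 0.28  0.63  1.55 -0.67  1.68 -0.68] OK
-101 15 0 [ 0.33  0.67  1.59 -1.03  1.78  2.39] OK
-101 15 1 [ 0.33  0.67  1.59 -1.03  1.78 -0.75] OK
-101 25 0 [ 0.32  0.63  1.6  -0.92  1.66  2.38] OK
-101 25 1 [ 0.32  0.63  1.6  -0.92  1.66 -0.76] OK
-101 35 0 [ 0.3   0.58  1.62 -0.81  1.54  2.35] OK
-101 35 1 [ 0.3   0.58  1.62 -0.81  1.54 -0.79] OK
-90 15 0 [ 0.35  0.63  1.67 -1.04  1.65  2.37] 0.0051
-90 15 1 [ 0.35  0.63  1.67 -1.04  1.65 -0.77] 0.0051
-90 25 0 [ 0.33  0.59  1.67 -1.03  1.53  2.32] OK
-90 25 1 [ 0.33  0.59  1.67 -1.03  1.53 -0.82] OK
-90 35 0 [ 0.31  0.55  1.68 -0.91  1.42  2.27] OK
-90 35 1 [ 0.31  0.55  1.68 -0.91  1.42 -0.87] OK
-70 15 0 [ 0.38  0.56  1.82 -1.04  1.39  2.31] 0.0523
-70 15 1 [ 0.38  0.56  1.82 -1.04  1.39 -0.83] 0.0523
-70 25 0 [ 0.36  0.51  1.81 -1.04  1.28  2.22] 0.018
-70 25 1 [ 0.36  0.51  1.81 -1.04  1.28 -0.92] 0.018
-70 35 0 [ 0.33  0.48  1.79 -1.04  1.18  2.15] 0.001
-70 35 1 [ 0.33  0.48  1.79 -1.04  1.18 -1.  ] 0.001
```

```bash
sed -i 's/a1,L2,L3,o,H,d6,c6=x/a1,L2,L3,o,H,d6,c6,dy=x/; s/np.array(\[a1,0,H\])/np.array([a1,dy,H])/; s/100,1.5\]/100,1.5,36]/g' kin.py
python3 - <<'E'
from kin import *
x,e=fit();print(x.round(2),e)
q0=np.array([.478,.469,1.171,-.3,1.68,.661])
g=[*stand(-23.5,144),83]
for az in (-130,-115,-101,-90):
  for a in(15,25,35):
    for fl in(0,1):
        q,c=ik(*pose(a,az,g,fl),x,q0);print(az,a,fl,q.round(2),"OK" if c<1e-5 else round(c,4))
E
```

```text
[ -0.64 424.   448.11  40.67 221.26  71.26   1.57  36.77] 0.3614037216209247
-130 15 0 [ 0.31  1.06  1.1  -0.67  2.14  2.55] 0.0005
-130 15 1 [ 0.31  1.06  1.1  -0.66  2.14 -0.55] OK
-130 25 0 [ 0.3   0.97  1.17 -0.59  2.01  2.55] 0.0016
-130 25 1 [ 0.3   0.97  1.17 -0.57  2.   -0.53] OK
-130 35 0 [ 0.28  0.87  1.24 -0.51  1.86  2.55] 0.0023
-130 35 1 [ 0.28  0.87  1.24 -0.5   1.86 -0.52] OK
-115 15 0 [ 0.38  0.99  1.24 -0.8   1.98  2.51] OK
-115 15 1 [ 0.38  0.99  1.24 -0.8   1.98 -0.63] OK
-115 25 0 [ 0.37  0.9   1.3  -0.72  1.86  2.51] OK
-115 25 1 [ 0.37  0.9   1.3  -0.72  1.86 -0.63] OK
-115 35 0 [ 0.34  0.81  1.36 -0.63  1.72  2.5 ] OK
-115 35 1 [ 0.34  0.81  1.36 -0.63  1.72 -0.64] OK
-101 15 0 [ 0.44  0.92  1.39 -0.93  1.82  2.48] OK
-101 15 1 [ 0.44  0.92  1.39 -0.93  1.82 -0.66] OK
-101 25 0 [ 0.42  0.83  1.43 -0.84  1.7   2.45] OK
-101 25 1 [ 0.42  0.83  1.43 -0.84  1.7  -0.69] OK
-101 35 0 [ 0.39  0.75  1.48 -0.75  1.58  2.42] OK
-101 35 1 [ 0.39  0.75  1.48 -0.75  1.58 -0.72] OK
-90 15 0 [ 0.48  0.86  1.51 -1.04  1.69  2.47] OK
-90 15 1 [ 0.48  0.86  1.51 -1.04  1.69 -0.67] OK
-90 25 0 [ 0.46  0.77  1.55 -0.95  1.57  2.43] OK
-90 25 1 [ 0.46  0.77  1.55 -0.95  1.57 -0.71] OK
-90 35 0 [ 0.42  0.69  1.59 -0.85  1.46  2.37] OK
-90 35 1 [ 0.42  0.69  1.59 -0.85  1.46 -0.77] OK
```

```bash
cat >> kin.py <<'E'
X=fit()[0]
def chk(p0,R0,p1,R1,q,n=4):
    rv=(R0.inv()*R1).as_rotvec()
    for i in range(1,n+1):
        q,c=ik(p0+(np.array(p1)-p0)*i/n,R0*R.from_rotvec(rv*i/n),X,q);print("  ",q.round(2),"" if c<1e-5 else round(c,4))
    return q
E
python3 - <<'E'
from kin import *
from cell import manip
st=manip.read_state();p0=st["eef_pos"];R0=R.from_euler("xyz",st["eef_rot"])
p1,R1=pose(15,-100.9,[*stand(-23.5,142),106],1)
pre=p1-90*R1.apply([0,0,1]);hi_=pre+[0,0,200]
print(p1,pre,np.degrees((R0.inv()*R1).magnitude()),R1.as_euler("xyz",degrees=True))
q=chk(p0,R0,hi_,R1,st["joints"],5);q=chk(hi_,R1,pre,R1,q,2);q=chk(pre,R1,p1,R1,q,2)
plan(hi_,R1,15,-1,st);print("down");plan(pre,R1,6,-1,p0=hi_,R0=R1)
E
```

```text
[549.93839096 236.71537057 152.58742812] [566.37708644 322.08030585 175.88114218] 103.71112631928985 [-105.     0.   169.1]
   [ 0.48  0.53  1.13 -0.28  1.88  0.38] 
   [ 0.5   0.59  1.11 -0.4   2.04  0.06] 
   [ 0.51  0.63  1.09 -0.59  2.16 -0.29] 
   [ 0.52  0.67  1.1  -0.82  2.2  -0.67] 
   [ 0.54  0.7   1.12 -1.04  2.16 -1.05] 0.0001
   [ 0.54  0.81  1.19 -0.96  2.07 -0.89] 
   [ 0.54  0.94  1.2  -0.9   1.98 -0.75] 
   [ 0.49  0.9   1.31 -0.92  1.91 -0.72] 
   [ 0.44  0.87  1.4  -0.94  1.84 -0.69] 
[[[0.068, -0.068, -0.12, 0.073, 0.033, 0.124, -1.0], [0.068, -0.068, -0.12, 0.076, 0.046, 0.118, -1.0], [0.068, -0.068, -0.12, 0.077, 0.059, 0.111, -1.0], [0.068, -0.068, -0.12, 0.076, 0.072, 0.103, -1.0], [0.068, -0.068, -0.12, 0.074, 0.085, 0.095, -1.0]]]
[[[0.068, -0.068, -0.12, 0.07, 0.096, 0.086, -1.0], [0.068, -0.068, -0.12, 0.065, 0.107, 0.077, -1.0], [0.068, -0.068, -0.12, 0.058, 0.117, 0.068, -1.0], [0.068, -0.068, -0.12, 0.05, 0.125, 0.059, -1.0], [0.068, -0.068, -0.12, 0.041, 0.133, 0.05, -1.0]]]
[[[0.068, -0.068, -0.12, 0.03, 0.138, 0.04, -1.0], [0.068, -0.068, -0.12, 0.019, 0.143, 0.032, -1.0], [0.068, -0.068, -0.12, 0.007, 0.145, 0.023, -1.0], [0.068, -0.068, -0.12, -0.006, 0.146, 0.016, -1.0], [0.068, -0.068, -0.12, -0.019, 0.146, 0.008, -1.0]]]
down
[[[0.0, 0.0, 0.0, -0.0, 0.805, 0.216, -1.0], [0.0, 0.0, 0.0, -0.0, 0.805, 0.216, -1.0], [0.0, 0.0, 0.0, -0.0, 0.805, 0.216, -1.0], [0.0, 0.0, 0.0, -0.0, 0.805, 0.216, -1.0], [0.0, 0.0, 0.0, -0.0, 0.805, 0.216, -1.0]]]
[[[0.0, 0.0, 0.0, -0.0, 0.805, 0.216, -1.0]]]
```

```bash
python3 - <<'E'
from kin import *
from cell import manip
st=manip.read_state();p0=st["eef_pos"];R0=R.from_euler("xyz",st["eef_rot"])
p1,R1=pose(15,-100.9,[*stand(-23.5,142),106],1)
pre=p1-90*R1.apply([0,0,1]);hi_=pre+[0,0,90]
q=chk(p0,R0,hi_,R1,st["joints"],5)
plan(hi_,R1,15,-1,st)
E
```

```text
[ 0.48  0.54  1.17 -0.28  1.83  0.39] 
   [ 0.5   0.61  1.16 -0.39  1.96  0.1 ] 
   [ 0.51  0.69  1.17 -0.55  2.05 -0.21] 
   [ 0.52  0.75  1.18 -0.74  2.09 -0.54] 
   [ 0.54  0.82  1.19 -0.96  2.06 -0.87] 
[[[0.068, -0.068, -0.12, 0.125, 0.033, 0.3, -1.0], [0.068, -0.068, -0.12, 0.136, 0.061, 0.29, -1.0], [0.068, -0.068, -0.12, 0.144, 0.089, 0.279, -1.0], [0.068, -0.068, -0.12, 0.148, 0.118, 0.265, -1.0], [0.068, -0.068, -0.12, 0.15, 0.146, 0.251, -1.0]]]
[[[0.068, -0.068, -0.12, 0.148, 0.172, 0.234, -1.0], [0.068, -0.068, -0.12, 0.142, 0.198, 0.217, -1.0], [0.068, -0.068, -0.12, 0.133, 0.222, 0.198, -1.0], [0.068, -0.068, -0.12, 0.121, 0.244, 0.179, -1.0], [0.068, -0.068, -0.12, 0.106, 0.264, 0.159, -1.0]]]
[[[0.068, -0.068, -0.12, 0.088, 0.281, 0.14, -1.0], [0.068, -0.068, -0.12, 0.068, 0.295, 0.12, -1.0], [0.068, -0.068, -0.12, 0.045, 0.307, 0.101, -1.0], [0.068, -0.068, -0.12, 0.021, 0.315, 0.083, -1.0], [0.068, -0.068, -0.12, -0.005, 0.319, 0.066, -1.0]]]
```

Call:
{"api": "step_arm", "payload": {
  "increments": [
    [[0.068,-0.068,-0.12,0.125,0.033,0.3,-1.0],[0.068,-0.068,-0.12,0.136,0.061,0.29,-1.0],[0.068,-0.068,-0.12,0.144,0.089,0.279,-1.0],[0.068,-0.068,-0.12,0.148,0.118,0.265,-1.0],[0.068,-0.068,-0.12,0.15,0.146,0.251,-1.0]]
  ]
}}

```text
clock: 6.25
eef_pos: [551.2, 310.5, 395.0]
eef_rot: [-2.665, 0.431, 1.942]
wrist_force: [0.0, -1.4, 0.8]
finger_gap: 93.5
finger_force: 0.0
```

Call:
{"api": "step_arm", "payload": {
  "increments": [
    [[0.068,-0.068,-0.12,0.148,0.172,0.234,-1.0],[0.068,-0.068,-0.12,0.142,0.198,0.217,-1.0],[0.068,-0.068,-0.12,0.133,0.222,0.198,-1.0],[0.068,-0.068,-0.12,0.121,0.244,0.179,-1.0],[0.068,-0.068,-0.12,0.106,0.264,0.159,-1.0]]
  ]
}}

```text
clock: 6.75
eef_pos: [558.9, 316.1, 330.4]
eef_rot: [-2.178, 0.317, 2.511]
wrist_force: [-0.8, -0.4, 0.6]
finger_gap: 94.1
finger_force: 0.0
```

Call:
{"api": "step_arm", "payload": {
  "increments": [
    [[0.068,-0.068,-0.12,0.088,0.281,0.14,-1.0],[0.068,-0.068,-0.12,0.068,0.295,0.12,-1.0],[0.068,-0.068,-0.12,0.045,0.307,0.101,-1.0],[0.068,-0.068,-0.12,0.021,0.315,0.083,-1.0],[0.068,-0.068,-0.12,-0.005,0.319,0.066,-1.0]]
  ]
}}

```text
clock: 7.25
eef_pos: [566.8, 321.5, 265.9]
eef_rot: [-1.832, -0.003, 2.954]
wrist_force: [0.5, 0.6, 0.7]
finger_gap: 93.8
finger_force: 0.0
```

```bash
python3 - <<'E'
from kin import *
from cell import manip,optics
st=manip.read_state();show(st)
p1,R1=pose(15,-100.9,[*stand(-23.5,142),106],1)
pre=p1-90*R1.apply([0,0,1]);
plan(pre,R1,5,-1,st);print("in");plan(p1,R1,5,-1,p0=pre,R0=R1)
c=optics.camera("scene");np.savez("scene3.npz",**c)
im=cv2.resize(c["frame"][60:300,80:400],None,fx=2.5,fy=2.5,interpolation=cv2.INTER_CUBIC);cv2.imwrite("pics/crop3.png",im[:,:,::-1])
E
```

```text
7.25 p [566.8 321.5 265.9] rpy [-104.9   -0.2  169.2] q [ 0.539  0.818  1.191 -0.959  2.063 -0.878] F [0.5 0.6 0.7] gap 93.8 0.0
[[[-0.0, 0.0, 0.001, 0.001, 0.435, 0.113, -1.0], [-0.0, 0.0, 0.001, 0.001, 0.435, 0.114, -1.0], [-0.0, 0.0, 0.001, 0.002, 0.435, 0.114, -1.0], [-0.0, 0.0, 0.001, 0.002, 0.435, 0.114, -1.0], [-0.0, 0.0, 0.001, 0.002, 0.435, 0.114, -1.0]]]
in
[[[0.0, 0.0, 0.0, 0.0, -0.0, 0.45, -1.0], [0.0, 0.0, 0.0, 0.0, -0.0, 0.45, -1.0], [0.0, 0.0, 0.0, 0.0, -0.0, 0.45, -1.0], [0.0, 0.0, 0.0, 0.0, -0.0, 0.45, -1.0], [0.0, 0.0, 0.0, 0.0, -0.0, 0.45, -1.0]]]
```

View pics/crop3.png

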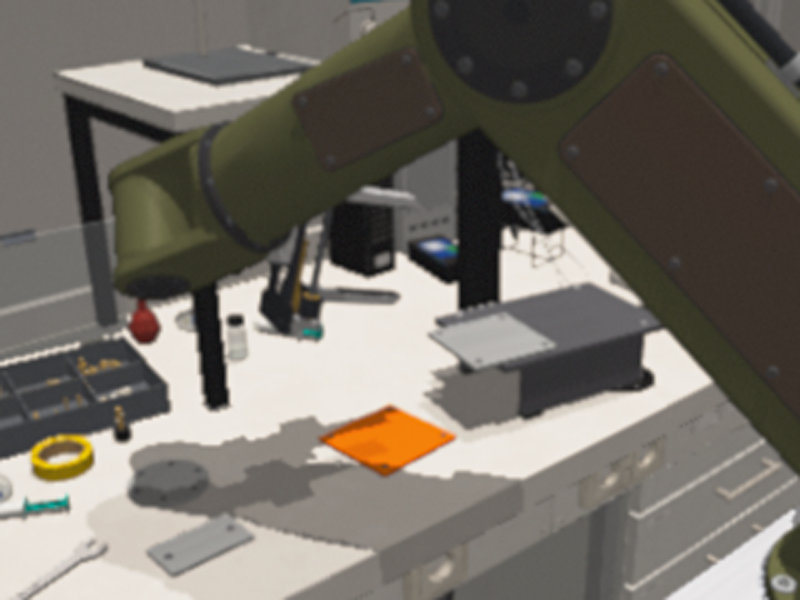

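The crop shows the open gripper level at about (330,260), its fingers pointing right towards the plate (490,340). Nothing is in the way, so I lower it and move in.

Call:
{"api": "step_arm", "payload": {
  "increments": [
    [[0,0,0,0,0.435,0.114,-1],[0,0,0,0,0.435,0.114,-1],[0,0,0,0,0.435,0.114,-1],[0,0,0,0,0.435,0.114,-1],[0,0,0,0,0.435,0.114,-1]]
  ]
}}

```text
clock: 7.8
eef_pos: [566.9, 322.5, 175.0]
eef_rot: [-1.83, 0.003, 2.951]
wrist_force: [0.1, 0.2, -0.7]
finger_gap: 94.4
finger_force: 0.0
```

Call:
{"api": "step_arm", "payload": {
  "increments": [
    [[0,0,0,0,0,0.45,-1],[0,0,0,0,0,0.45,-1],[0,0,0,0,0,0.45,-1],[0,0,0,0,0,0.45,-1],[0,0,0,0,0,0.45,-1]]
  ]
}}

```text
clock: 8.3
eef_pos: [550.3, 236.5, 152.6]
eef_rot: [-1.83, 0.003, 2.951]
wrist_force: [-0.3, -0.8, -0.0]
finger_gap: 93.9
finger_force: 0.0
```

```bash
python3 - <<'E'
from kin import *
from cell import manip,optics
st=manip.read_state();show(st)
p=st["eef_pos"];z=R.from_euler("xyz",st["eef_rot"]).apply([0,0,1])
print("grasp",tostand(p+180*z),(p+180*z)[2],"tip",tostand(p+199*z))
c=optics.camera("scene");np.savez("scene4.npz",**c)
im=cv2.resize(c["frame"][130:260,200:340],None,fx=4.5,fy=4.5,interpolation=cv2.INTER_CUBIC);cv2.imwrite("pics/crop4.png",im[:,:,::-1])
E
```

```text
8.3 p [550.3 236.5 152.6] rpy [-104.9    0.2  169.1] q [ 0.438  0.876  1.403 -0.946  1.839 -0.688] F [-0.3 -0.8 -0. ] gap 93.9 0.0
grasp (np.float64(-23.004776950607425), np.float64(141.7332401699128)) 106.41481804085461 tip (np.float64(-23.000388499502918), np.float64(123.36885036669209))
```

View pics/crop4.png

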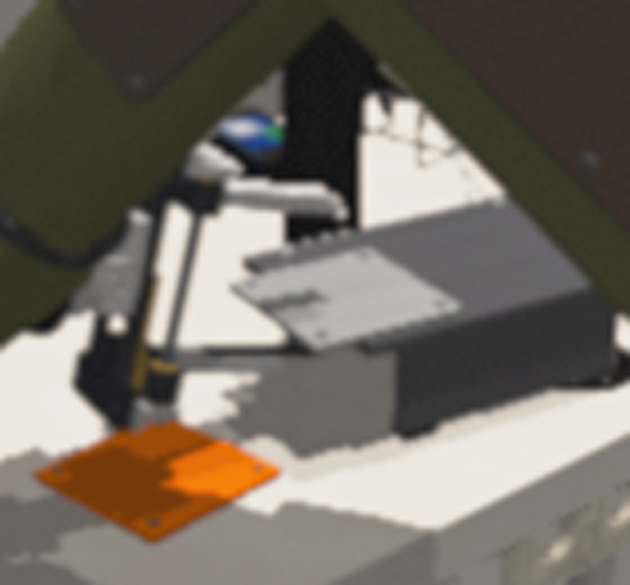

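The crop shows the upper finger above the plate, tip at about (340,205), and the lower finger underneath at (240,355), centred on the overhang. I close gently.

Call:
{"api": "step_arm", "payload": {
  "increments": [
    [[0,0,0,0,0,0,-0.4],[0,0,0,0,0,0,-0.1],[0,0,0,0,0,0,0.2],[0,0,0,0,0,0,0.5],[0,0,0,0,0,0,1]]
  ],
  "newtons": 15
}}

```text
clock: 8.85
eef_pos: [550.5, 237.5, 153.6]
eef_rot: [-1.83, 0.003, 2.952]
wrist_force: [0.5, -0.3, -1.4]
finger_gap: 57.6
finger_force: 0.6
```

Call:
{"api": "step_arm", "payload": {
  "increments": [
    [[0,0,0,0,0,0,1],[0,0,0,0,0,0,1],[0,0,0,0,0,0,1]]
  ]
}}

```text
clock: 9.15
eef_pos: [550.5, 237.2, 153.6]
eef_rot: [-1.83, 0.003, 2.951]
wrist_force: [-0.1, 0.5, -0.6]
finger_gap: 33.4
finger_force: 0.6
```

```bash
python3 - <<'E'
from kin import *
from cell import manip,optics
st=manip.read_state();show(st)
c=optics.camera("scene");np.savez("scene5.npz",**c)
im=cv2.resize(c["frame"][130:260,200:340],None,fx=4.5,fy=4.5,interpolation=cv2.INTER_CUBIC);cv2.imwrite("pics/crop5.png",im[:,:,::-1])
E
```

```text
9.15 p [550.5 237.2 153.6] rpy [-104.8    0.2  169.1] q [ 0.439  0.875  1.401 -0.946  1.841 -0.69 ] F [-0.1  0.5 -0.6] gap 33.4 0.5898997993790545
```

View pics/crop5.png

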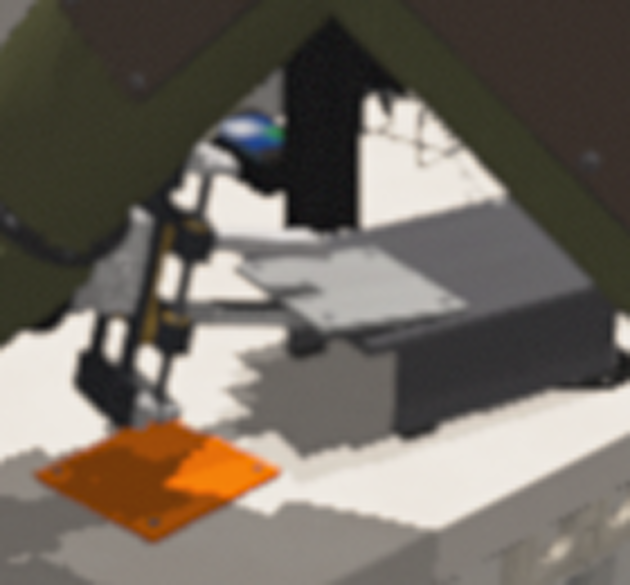

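The crop shows the overhang rising on the lower finger as planned, with the plate's left edge at about (240,265) and the far edge still on the stand. I keep closing.

Call:
{"api": "step_arm", "payload": {
  "increments": [
    [[0,0,0,0,0,0,1],[0,0,0,0,0,0,1],[0,0,0,0,0,0,1],[0,0,0,0,0,0,1]]
  ],
  "newtons": 25
}}

```text
clock: 9.6
eef_pos: [550.6, 237.1, 153.9]
eef_rot: [-1.829, 0.003, 2.951]
wrist_force: [0.1, -0.7, 2.7]
finger_gap: 5.8
finger_force: 25.0
```

Call:
{"api": "step_arm", "payload": {
  "increments": [
    [[0,0,0,0,0,0,1],[0,0,0,0,0,0,1],[0,0,0,0,0,0,1]]
  ]
}}

```text
clock: 9.9
eef_pos: [550.6, 237.1, 153.8]
eef_rot: [-1.83, 0.003, 2.951]
wrist_force: [-0.2, -0.1, 3.2]
finger_gap: 6.0
finger_force: 25.0
```

```bash
python3 - <<'E'
from kin import *
from cell import manip
st=manip.read_state();show(st);p0=st["eef_pos"];R0=R.from_euler("xyz",st["eef_rot"])
p1=p0+[0,0,90]
q=chk(p0,R0,p1,R0,st["joints"],2)
R2=R0*R.from_rotvec([0,0,np.pi])
for k in(45,90,135,180):
    q,c=ik(p1,R0*R.from_rotvec([0,0,np.radians(k)]),X,q);print(k,q.round(2),c)
plan(p1,R0,4,1,st)
E
```

```text
9.9 p [550.6 237.1 153.8] rpy [-104.8    0.2  169.1] q [ 0.439  0.875  1.401 -0.947  1.841 -0.69 ] F [-0.2 -0.1  3.2] gap 6.0 24.967462420463562
   [ 0.44  0.8   1.41 -0.96  1.88 -0.75] 
   [ 0.44  0.73  1.4  -0.98  1.92 -0.81] 
45 [ 0.44  0.73  1.4  -0.98  1.92 -0.03] 2.2054212676952607e-29
90 [ 0.44  0.73  1.4  -0.98  1.92  0.76] 4.097294237911359e-31
135 [ 0.44  0.73  1.4  -0.98  1.92  1.55] 5.770448804511286e-29
180 [ 0.44  0.73  1.4  -0.98  1.92  2.33] 9.698283440492588e-29
[[[0.0, 0.0, 0.0, -0.002, -0.544, -0.144, 1.0], [0.0, 0.0, 0.0, -0.002, -0.544, -0.144, 1.0], [0.0, 0.0, 0.0, -0.002, -0.544, -0.144, 1.0], [0.0, 0.0, 0.0, -0.002, -0.544, -0.144, 1.0]]]
```

Call:
{"api": "step_arm", "payload": {
  "increments": [
    [[0,0,0,0,0,0,1],[0,0,0,0,-0.544,-0.144,1],[0,0,0,0,-0.544,-0.144,1],[0,0,0,0,-0.544,-0.144,1],[0,0,0,0,-0.544,-0.144,1]]
  ],
  "newtons": 55
}}

```text
clock: 10.4
eef_pos: [550.2, 237.2, 244.1]
eef_rot: [-1.831, 0.002, 2.952]
wrist_force: [0.6, 0.0, -2.0]
finger_gap: 5.4
finger_force: 55.0
```

Call:
{"api": "step_arm", "payload": {
  "increments": [
    [[0,0,0.1,0,0,0,1],[0,0,0.16,0,0,0,1],[0,0,0.16,0,0,0,1],[0,0,0.16,0,0,0,1],[0,0,0.16,0,0,0,1]]
  ]
}}

```text
clock: 10.9
eef_pos: [550.2, 237.2, 243.2]
eef_rot: [-1.881, 0.566, 2.782]
wrist_force: [-0.5, -0.2, -1.9]
finger_gap: 5.7
finger_force: 55.0
```

Call:
{"api": "step_arm", "payload": {
  "increments": [
    [[0,0,0.16,0,0,0,1],[0,0,0.16,0,0,0,1],[0,0,0.16,0,0,0,1],[0,0,0.16,0,0,0,1],[0,0,0.16,0,0,0,1]]
  ]
}}

```text
clock: 11.4
eef_pos: [550.3, 237.2, 243.2]
eef_rot: [-2.226, 1.135, 2.344]
wrist_force: [0.4, 0.4, -2.5]
finger_gap: 5.5
finger_force: 55.0
```

Call:
{"api": "step_arm", "payload": {
  "increments": [
    [[0,0,0.16,0,0,0,1],[0,0,0.16,0,0,0,1],[0,0,0.16,0,0,0,1],[0,0,0.16,0,0,0,1],[0,0,0.16,0,0,0,1]]
  ]
}}

```text
clock: 11.9
eef_pos: [550.2, 237.2, 243.2]
eef_rot: [2.348, 1.195, 0.551]
wrist_force: [0.2, 0.2, -3.3]
finger_gap: 5.5
finger_force: 55.0
```

Call:
{"api": "step_arm", "payload": {
  "increments": [
    [[0,0,0.16,0,0,0,1],[0,0,0.16,0,0,0,1],[0,0,0.16,0,0,0,1],[0,0,0.16,0,0,0,1],[0,0,0.16,0,0,0,1]]
  ]
}}

```text
clock: 12.4
eef_pos: [550.2, 237.2, 243.2]
eef_rot: [1.898, 0.642, 0.011]
wrist_force: [-0.1, -0.5, -1.7]
finger_gap: 5.4
finger_force: 55.0
```

Call:
{"api": "step_arm", "payload": {
  "increments": [
    [[0,0,0.16,0,0,0,1],[0,0,0.16,0,0,0,1],[0,0,0.16,0,0,0,1],[0,0,0.16,0,0,0,1],[0,0,0.16,0,0,0,1]]
  ]
}}

```text
clock: 12.9
eef_pos: [550.2, 237.2, 243.2]
eef_rot: [1.831, 0.038, -0.179]
wrist_force: [0.3, 1.0, -2.4]
finger_gap: 5.3
finger_force: 55.0
```

Call:
{"api": "step_arm", "payload": {
  "increments": [
    [[0,0,0.06,0,0,0,1],[0,0,0,0,0,0,1]]
  ]
}}

```text
clock: 13.1
eef_pos: [550.3, 237.2, 243.2]
eef_rot: [1.831, -0.003, -0.19]
wrist_force: [0.1, 0.2, -3.1]
finger_gap: 5.7
finger_force: 55.0
```

```bash
python3 - <<'E'
from kin import *
from cell import manip,optics
st=manip.read_state();show(st)
p=st["eef_pos"];Rt=R.from_euler("xyz",st["eef_rot"]);print("G",tostand(p+180*Rt.apply([0,0,1])),(p+180*Rt.apply([0,0,1]))[2])
c=optics.camera("side");np.savez("side6.npz",**c);s=optics.camera("scene");np.savez("scene6.npz",**s)
def cr(c,x,y): return cv2.resize(c["frame"][y:y+150,x:x+130],None,fx=3,fy=3,interpolation=cv2.INTER_CUBIC)
cv2.imwrite("pics/crop6.png",np.hstack([cr(s,210,100),cr(c,215,130)])[:,:,::-1])
E
```

```text
13.1 p [550.3 237.2 243.2] rpy [104.9  -0.2 -10.9] q [ 0.439  0.733  1.404 -0.982  1.919  2.332] F [ 0.1  0.2 -3.1] gap 5.7 54.95924770832062
G (np.float64(-23.13036807593715), np.float64(142.44363154387253)) 196.96698737643757
```

View pics/crop6.png

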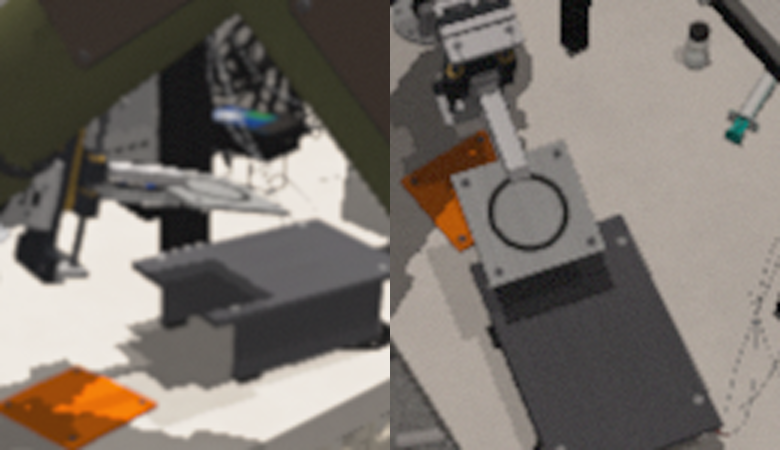

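The crop shows the plate held ring up. In the right half its corners are at about (452,177), (565,140), (613,253) and (495,292), with the black ring centred at (528,211). I work out where it will land.

```bash
python3 - <<'E'
from kin import *
from cell import manip
st=manip.read_state();p0=st["eef_pos"];R0=R.from_euler("xyz",st["eef_rot"])
c=dict(np.load("side6.npz"))
k=lambda u,v:(215+(u-390+.5)/3-.5,130+(v+.5)/3-.5)
P=[ray(c,[k(*q)],z)[0] for q,z in (((452,177),203),((565,140),203),((613,253),175),((495,292),175))]
P=np.array(P);rect(P);print([np.round(tostand(a),1) for a in P],np.round(tostand(P.mean(0)),1))
T=R0.inv().apply(P-p0);print(T.round(1))
p1=p0+[0,0,-80];p1[:2]+=20*ux
q=chk(p0,R0,p1,R0,st["joints"],2)
plan(p1,R0,5,1,st)
E
```

```text
c [504.4  14.5] sides [109.7 111.2 112.1 109.6] ang [-10.5, -99.5, 168.7, 79.2]
[[460.2, 78.9], [568.1, 58.9], [549.6, -50.8], [439.7, -28.8]]
[array([-81.8, 143.9]), array([ 27.9, 144.7]), array([30.5, 33.5]), array([-81.5,  34.3])] [-26.2  89.1]
[[-58.6   5.3 177. ]
 [ 51.1   5.  176.4]
 [ 53.6   6.5 291. ]
 [-58.5   6.4 290.1]]
   [ 0.43  0.81  1.38 -0.97  1.88  2.37] 
   [ 0.42  0.88  1.35 -0.97  1.85  2.41] 
[[[0.0, 0.0, 0.0, 0.1, -0.387, 0.103, 1.0], [0.0, 0.0, 0.0, 0.1, -0.387, 0.103, 1.0], [0.0, 0.0, 0.0, 0.1, -0.387, 0.103, 1.0], [0.0, 0.0, 0.0, 0.1, -0.387, 0.103, 1.0], [0.0, 0.0, 0.0, 0.1, -0.387, 0.103, 1.0]]]
```

Call:
{"api": "step_arm", "payload": {
  "increments": [
    [[0,0,0,0.1,-0.4,0.07,1],[0,0,0,0.1,-0.4,0.07,1],[0,0,0,0.1,-0.4,0.07,1],[0,0,0,0.1,-0.4,0.07,1],[0,0,0,0.1,-0.35,0.06,1]]
  ]
}}

```text
clock: 13.7
eef_pos: [571.6, 240.1, 163.8]
eef_rot: [1.83, -0.001, -0.19]
wrist_force: [0.4, -0.3, -2.6]
finger_gap: 5.6
finger_force: 55.0
```

Call:
{"api": "step_arm", "payload": {
  "increments": [
    [[0,0,0,0,0,0,1],[0,0,0,0,-0.05,0.013,1],[0,0,0,0,0,0,1]]
  ]
}}

```text
clock: 14.0
eef_pos: [571.5, 240.1, 163.3]
eef_rot: [1.83, -0.003, -0.19]
wrist_force: [0.0, 0.0, -2.7]
finger_gap: 6.0
finger_force: 55.0
```

Call:
{"api": "step_arm", "payload": {
  "increments": [
    [[0,0,0,0,-0.05,0.013,1],[0,0,0,0,-0.05,0.013,1],[0,0,0,0,0,0,1]]
  ]
}}

```text
clock: 14.3
eef_pos: [571.4, 240.1, 158.6]
eef_rot: [1.83, -0.003, -0.19]
wrist_force: [-0.1, 0.7, -3.0]
finger_gap: 5.8
finger_force: 55.0
```

Call:
{"api": "step_arm", "payload": {
  "increments": [
    [[0,0,0,0,-0.05,0.013,1],[0,0,0,0,0,0,1]]
  ]
}}

```text
clock: 14.5
eef_pos: [571.4, 240.0, 156.4]
eef_rot: [1.83, -0.003, -0.19]
wrist_force: [-0.1, 0.5, -3.6]
finger_gap: 5.9
finger_force: 55.0
```

Call:
{"api": "step_arm", "payload": {
  "increments": [
    [[0,0,0,0,-0.05,0.013,1],[0,0,0,0,0,0,1]]
  ]
}}

```text
clock: 14.7
eef_pos: [571.5, 240.3, 154.9]
eef_rot: [1.829, -0.004, -0.19]
wrist_force: [-0.1, 1.3, 4.1]
finger_gap: 5.8
finger_force: 55.1
```

Call:
{"api": "step_arm", "payload": {
  "increments": [
    [[0,0,0,0,-0.05,0.013,1],[0,0,0,0,0,0,1]]
  ]
}}

```text
clock: 14.9
eef_pos: [571.6, 240.5, 153.5]
eef_rot: [1.828, -0.005, -0.19]
wrist_force: [0.7, 4.7, 10.2]
finger_gap: 5.8
finger_force: 55.3
```

Call:
{"api": "step_arm", "payload": {
  "increments": [
    [[0,0,0,0,0.04,-0.01,1],[0,0,0,0,0,0,0.7],[0,0,0,0,0,0,0.5],[0,0,0,0,0,0,0.3],[0,0,0,0,0,0,0.1]]
  ],
  "newtons": 10
}}

```text
clock: 15.4
eef_pos: [571.5, 239.9, 153.9]
eef_rot: [1.83, -0.003, -0.191]
wrist_force: [0.1, -0.9, -0.8]
finger_gap: 34.7
finger_force: 0.6
```

Call:
{"api": "step_arm", "payload": {
  "increments": [
    [[0,0,0,0,0,0,-0.1],[0,0,0,0,0,0,-0.3],[0,0,0,0,0,0,-0.6],[0,0,0,0,0,0,-1],[0,0,0,0,0,0,-1]]
  ]
}}

```text
clock: 15.9
eef_pos: [571.5, 240.1, 154.3]
eef_rot: [1.83, -0.003, -0.19]
wrist_force: [-0.5, -0.1, -0.7]
finger_gap: 74.9
finger_force: 0.0
```

Call:
{"api": "step_arm", "payload": {
  "increments": [
    [[0,0,0,0,0,0,-1],[0,0,0,0,0,0,-1],[0,0,0,0,0,0,-1]]
  ]
}}

```text
clock: 16.2
eef_pos: [571.5, 240.1, 154.1]
eef_rot: [1.83, -0.003, -0.19]
wrist_force: [1.2, 0.1, 0.1]
finger_gap: 93.8
finger_force: 0.0
```

```bash
python3 - <<'E'
from kin import *
from cell import manip,optics
st=manip.read_state();show(st)
c=optics.camera("side");np.savez("side7.npz",**c);P=cloud(c);g=c["frame"].astype(int)
m=((P[...,2]>70)&(P[...,2]<130)&(g.mean(-1)>85)&(np.ptp(g,axis=2)<30)&(P[...,0]>400)&(P[...,0]<680)&(P[...,1]>-150)&(P[...,1]<140)).astype(np.uint8)
n,l,s,_=cv2.connectedComponentsWithStats(m);print(s[1:][s[1:,4]>50])
i=1+np.argmax(s[1:,4]);q=P[l==i];r=cv2.minAreaRect(q[:,:2].astype(np.float32));print(r)
S=np.array([tostand(a) for a in q]);print("stand extents",np.percentile(S,[1,50,99],axis=0))
A=np.c_[S,np.ones(len(S))];print("plane",np.linalg.lstsq(A,q[:,2],rcond=None)[0],q[:,2].mean())
E
```

```text
16.2 p [571.5 240.1 154.1] rpy [104.8  -0.2 -10.9] q [ 0.429  0.908  1.333 -0.962  1.855  2.417] F [1.2 0.1 0.1] gap 93.8 0.0
[[241 193  51  43 789]
 [256 205  22  18 290]
 [296 211  22  42  56]]
((531.640380859375, 23.545024871826172), (111.93376922607422, 159.24058532714844), 80.70067596435547)
stand extents [[-68.88118013  49.93546961]
 [-13.03999752  92.57946178]
 [ 59.51480077 158.00162997]]
plane [-4.26847770e-03  1.09384875e-03  8.58814332e+01] 86.02602841422366
```

The plate is released and lies level at z = 86. I back the fingers out and roll the tool a quarter turn for a two-finger push.

Call:
{"api": "step_arm", "payload": {
  "increments": [
    [[0,0,0,0,0,-0.3,-1],[0,0,0,0,0,-0.5,-1],[0,0,0,0,0,-0.5,-1],[0,0,0,0,0,-0.5,-1],[0,0,0,0,0,-0.5,-1]]
  ]
}}

```text
clock: 16.75
eef_pos: [588.3, 329.0, 178.2]
eef_rot: [1.83, -0.003, -0.19]
wrist_force: [-0.1, -0.2, -0.6]
finger_gap: 94.0
finger_force: 0.0
```

Call:
{"api": "step_arm", "payload": {
  "increments": [
    [[0,0,-0.18,0,0,0,-0.3],[0,0,-0.18,0,0,0,-0.3],[0,0,-0.18,0,0,0,-0.3],[0,0,-0.18,0,0,0,-0.3],[0,0,-0.18,0,0,0,-0.3]]
  ]
}}

```text
clock: 17.25
eef_pos: [588.2, 328.2, 177.9]
eef_rot: [1.907, 0.681, 0.028]
wrist_force: [-0.3, -1.2, 0.3]
finger_gap: 61.6
finger_force: 0.0
```

Call:
{"api": "step_arm", "payload": {
  "increments": [
    [[0,0,-0.18,0,0,0,-0.3],[0,0,-0.18,0,0,0,-0.3],[0,0,-0.18,0,0,0,-0.3],[0,0,-0.18,0,0,0,-0.3],[0,0,-0.18,0,0,0,-0.3]]
  ]
}}

```text
clock: 17.75
eef_pos: [588.2, 328.2, 177.9]
eef_rot: [2.616, 1.27, 0.836]
wrist_force: [-0.1, 0.5, -0.3]
finger_gap: 61.2
finger_force: 0.0
```

Call:
{"api": "step_arm", "payload": {
  "increments": [
    [[0,0,-0.18,0,0,0,-0.3],[0,0,-0.02,0,0,0,-0.3],[0,0,0,0,0,0,-0.3]]
  ]
}}

```text
clock: 18.05
eef_pos: [588.2, 327.9, 177.8]
eef_rot: [3.117, 1.312, 1.357]
wrist_force: [-0.3, 0.5, 0.1]
finger_gap: 61.2
finger_force: 0.0
```

```bash
python3 - <<'E'
from kin import *
from cell import manip,optics
st=manip.read_state();show(st)
p=st["eef_pos"];Rt=R.from_euler("xyz",st["eef_rot"]);t=p+199*Rt.apply([0,0,1]);print("tip",tostand(t),t[2])
print(Rt.as_matrix().round(2))
c=optics.camera("side");np.savez("side8.npz",**c);P=cloud(c);g=c["frame"].astype(int)
m=((P[...,2]>70)&(P[...,2]<100)&(g.mean(-1)>85)&(np.ptp(g,axis=2)<30)&(P[...,0]>400)&(P[...,0]<680)&(P[...,1]>-150)&(P[...,1]<140)).astype(np.uint8)
n,l,s,_=cv2.connectedComponentsWithStats(m);print(s[1:][s[1:,4]>50])
m=cv2.morphologyEx((l==1+np.argmax(s[1:,4])).astype(np.uint8),cv2.MORPH_CLOSE,np.ones((9,9)))
ct=max(cv2.findContours(m,0,2)[0],key=cv2.contourArea);b=cv2.boxPoints(cv2.minAreaRect(ct))
w=ray(c,b,86);rect(w);print([np.round(tostand(a),1) for a in w])
R1=Rt;p1=np.r_[stand(-5,172),90]-199*Rt.apply([0,0,1])
plan(p1,R1,3,-.3,st)
E
```

```text
18.05 p [588.2 327.9 177.8] rpy [178.6  75.1  77.7] q [ 0.531  0.982  1.117 -0.929  2.006  0.779] F [-0.3  0.5  0.1] gap 61.2 0.0
tip (np.float64(-2.9700376834214586), np.float64(220.28731067135567)) 126.79009757615663
[[ 0.05  0.98 -0.18]
 [ 0.25 -0.19 -0.95]
 [-0.97  0.01 -0.26]]
[[241 193  51  43 828]
 [256 205  21  18 307]
 [296 211  21  41  55]]
c [529.2  24.7] sides [160.  113.  153.6 110.1] ang [-9.7, -106.9, 169.4, 76.3]
[[465.0, 92.1], [622.7, 65.0], [589.9, -43.2], [438.9, -14.9]]
[array([-79.5, 157.8]), array([ 80.5, 161. ]), array([68.7, 48.6]), array([-84.9,  47.8])]
[[[0.0, 0.0, 0.0, 0.193, -0.019, 0.467, -0.3], [0.0, 0.0, 0.0, 0.193, -0.019, 0.467, -0.3], [0.0, 0.0, 0.0, 0.193, -0.019, 0.467, -0.3]]]
```

Call:
{"api": "step_arm", "payload": {
  "increments": [
    [[0,0,0,0.193,-0.02,0.467,-0.3],[0,0,0,0.193,-0.02,0.467,-0.3],[0,0,0,0.193,-0.02,0.467,-0.3],[0,0,0,0,0,0,-0.3]]
  ]
}}

```text
clock: 18.5
eef_pos: [576.6, 279.2, 139.5]
eef_rot: [3.13, 1.314, 1.367]
wrist_force: [0.4, 0.2, -0.0]
finger_gap: 61.1
finger_force: 0.0
```

```bash
python3 - <<'E'
from kin import *
from cell import manip
st=manip.read_state();show(st)
p=st["eef_pos"];Rt=R.from_euler("xyz",st["eef_rot"]);t=p+199*Rt.apply([0,0,1]);print("tip",tostand(t),t[2])
plan(np.r_[stand(-5,122),90.3]-199*Rt.apply([0,0,1]),Rt,5,-.3,st)
plan(np.r_[stand(-5,97),90.3]-199*Rt.apply([0,0,1]),Rt,3,-.3,R0=Rt,p0=np.r_[stand(-5,122),90.3]-199*Rt.apply([0,0,1]))
E
```

```text
18.5 p [576.6 279.2 139.5] rpy [179.3  75.3  78.3] q [ 0.478  0.973  1.244 -0.93   1.903  0.851] F [ 0.4  0.2 -0. ] gap 61.1 0.0
tip (np.float64(-5.658462784753813), np.float64(170.12441054811475)) 88.84005132744247
[[[0.0, 0.0, 0.0, -0.068, 0.004, 0.231, -0.3], [0.0, 0.0, 0.0, -0.068, 0.004, 0.231, -0.3], [0.0, 0.0, 0.0, -0.068, 0.004, 0.231, -0.3], [0.0, 0.0, 0.0, -0.068, 0.004, 0.231, -0.3], [0.0, 0.0, 0.0, -0.068, 0.004, 0.231, -0.3]]]
[[[0.0, 0.0, 0.0, -0.053, 0.0, 0.201, -0.3], [0.0, 0.0, 0.0, -0.053, 0.0, 0.201, -0.3], [0.0, 0.0, 0.0, -0.053, 0.0, 0.201, -0.3]]]
```

Call:
{"api": "step_arm", "payload": {
  "increments": [
    [[0,0,0,-0.068,0.004,0.231,-0.3],[0,0,0,-0.068,0.004,0.231,-0.3],[0,0,0,-0.068,0.004,0.231,-0.3],[0,0,0,-0.068,0.004,0.231,-0.3],[0,0,0,-0.068,0.004,0.231,-0.3]]
  ]
}}

```text
clock: 19.0
eef_pos: [568.5, 232.3, 142.5]
eef_rot: [3.128, 1.311, 1.368]
wrist_force: [1.0, 0.7, 0.4]
finger_gap: 61.4
finger_force: 0.5
```

```bash
python3 - <<'E'
from kin import *
from cell import manip
st=manip.read_state();show(st)
p=st["eef_pos"];Rt=R.from_euler("xyz",st["eef_rot"]);t=p+199*Rt.apply([0,0,1]);print("tip",tostand(t),t[2])
plan(np.r_[stand(-5,97),90.5]-199*Rt.apply([0,0,1]),Rt,3,-.3,st)
E
```

```text
19.0 p [568.5 232.3 142.5] rpy [179.2  75.1  78.4] q [ 0.421  0.916  1.352 -0.962  1.834  0.866] F [1.  0.7 0.4] gap 61.4 0.45405126202240353
tip (np.float64(-4.334235987016729), np.float64(122.70849116156332)) 91.52483146610126
[[[0.0, 0.0, 0.0, -0.047, -0.006, 0.209, -0.3], [0.0, 0.0, 0.0, -0.047, -0.006, 0.209, -0.3], [0.0, 0.0, 0.0, -0.047, -0.006, 0.209, -0.3]]]
```

Call:
{"api": "step_arm", "payload": {
  "increments": [
    [[0,0,0,-0.047,-0.006,0.209,-0.3],[0,0,0,-0.047,-0.006,0.209,-0.3],[0,0,0,-0.047,-0.006,0.209,-0.3],[0,0,0,0,0,0,-0.3]]
  ]
}}

```text
clock: 19.4
eef_pos: [562.9, 207.0, 141.3]
eef_rot: [3.131, 1.312, 1.369]
wrist_force: [0.2, -0.3, -0.0]
finger_gap: 60.9
finger_force: 0.0
```

Call:
{"api": "step_arm", "payload": {
  "increments": [
    [[0,0,0,0,0,-0.5,-0.3],[0,0,0,0,0,-0.9,-0.3],[0,0,0,0,0,-0.9,-0.3],[0,0,0,-0.4,0,-0.9,-0.3],[0,0,0,-0.6,0,-0.9,-0.3]]
  ]
}}

```text
clock: 19.9
eef_pos: [590.5, 355.0, 221.1]
eef_rot: [3.14, 1.313, 1.38]
wrist_force: [-0.2, -0.1, 0.5]
finger_gap: 61.1
finger_force: 0.0
```

```bash
python3 - <<'E'
from kin import *
from cell import manip,optics
st=manip.read_state();show(st)
c=optics.camera("side");np.savez("side9.npz",**c);s=optics.camera("scene");np.savez("scene9.npz",**s)
def cr(c,x,y): return cv2.resize(c["frame"][y:y+150,x:x+130],None,fx=3,fy=3,interpolation=cv2.INTER_CUBIC)
cv2.imwrite("pics/crop9.png",np.hstack([cr(s,220,120),cr(c,215,160)])[:,:,::-1])
E
```

```text
19.9 p [590.5 355.  221.1] rpy [179.9  75.2  79. ] q [ 0.561  0.959  1.046 -0.947  2.085  0.706] F [-0.2 -0.1  0.5] gap 61.1 0.0
```

View pics/crop9.png

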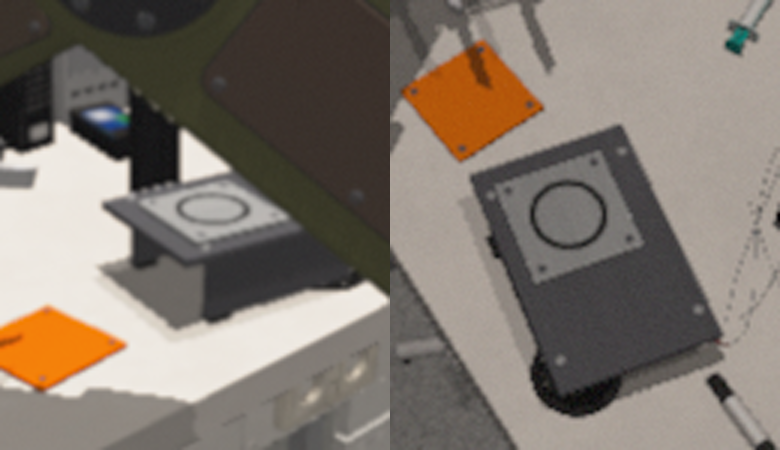

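The final picture shows the plate flat and wholly on the stand, ring up. Its corners are at (495,187), (603,150), (643,243) and (535,284), clear of every stand edge. The orange plate and the marker have not moved, and the gripper is clear.

```bash
python3 -c "
from cell import workorder
print(workorder.sign_off())"
```

```text
the job is handed in; nothing more can be done
None
```

The cover plate is turned over and lies flat, wholly on the stand with its sealing ring up; nothing was dropped, the robot touched nothing else that I could see, and I handed the job in at about 20 s of the 61 s allowed.

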